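# Drop the necked test bar into the dry box through its cam-opened trap

### The arm

A 6-joint arm with a two-finger parallel gripper is mounted at the origin on a cart in front of the work surface, level with it; the furniture and walls round the work are solid. World frame = base frame: x ahead of the robot, y to its left, z up, the work surface at z = 0. Lengths are in m, angles in rad, forces in N, time in s.
With the tool pointing down it reaches from about 0.25 to 0.775 m from the base axis. Payload 4 kg.
Tool frame: the origin (TCP) lies at the very end of the fingers, on their centre line; the grasp point (between the pads) lies 19 mm behind it; x points along the fingers, y is the direction in which the jaws open and shut, and the axes are right-handed (so a half turn about x gives the same grasp; the last joint's range is limited). The gripper opens to 94 mm and grips with 3 to 60 N. Pads are 16 mm wide; open, the fingers measure 119 mm over their backs; the gripper's body (75 mm by 177 mm) begins 78 mm behind the grasp point.
Start: joints at [1.175, 0.087, 1.371, -0, 1.684, -0.103], TCP at [0.159, 0.527, 0.206] pointing down, gripper open.
Joint ranges: [-3.1, 3.1], [-0.76, 2.03], [0.27, 2.55], [-1.08, 4.22], [0.17, 2.65], [-2.57, 2.57]. Speed limits (rad/s): [2.79, 2.79, 3.14, 3.14, 3.14, 3.14].

### API

Orientations are given as [roll, pitch, yaw] about the fixed x, y, z axes, in that order (R = Rz(yaw) Ry(pitch) Rx(roll)).
In Python, from bench import robot gives the robot as it stands.
- The arm moves only by the tool carry_out, never from a script. Its argument "targets" is a list of rows, each a list of 5 numbers: the closure, from 0 (fully open) to 1 (shut), then the shift along the tool's x, y, z in cm, then the turn about the tool's x in degrees. In form: [[fingers, tx, ty, tz, turn], ...]. A call has 1 to 20 rows; each row shifts and turns the commanded pose from where the row before left it, along the tool's axes as they then stand; what a row does not reach is not made up. A row lasts 1/10 s, in which the tool goes at most 50 mm and 8.59 degrees, less where a joint would pass 70% of its speed; a pose out of reach is approached as far as the arm can. A call is refused whole if a number of a shift passes 5 or a number of a turn 8.59, either way. A call with a gripper value outside its range is refused whole. The fingers move at their own pace and stop on an object; the grip force is fixed at half the most. Time passes only in rows, so rows that do not move let the fingers close. It gives the time, the measured TCP pose, the force and the opening at its end, in the units of the state.
- robot.get_obs(): the state, without advancing time (a new reading comes with each control period).
- robot.snapshot(name): name is "scene" or "top" or "wrist"; returns a dict with "image" (384x512x3 uint8, red, green, blue), "camera_matrix" (3x3 intrinsics, pixels), "distortion" ([k1, k2, p1, p2, k3] as OpenCV has them; the pictures are not rectified), "pose" (4x4, takes a point from camera to world coordinates). Camera axes: x right, y up, looking along -z (the intrinsics and any distortion apply to the point x, -y, -z); pixel columns grow to the right and rows downward; lengths in m; the calibration is good to about 2 mm. A picture is of the moment at which its call begins. There is no depth.
- robot.close_job(): hands the job in, once; it reports no verdict.
The state is a dict: "time": time; "joint_positions": joint angles; "qvel": joint speeds; "joint_torque": joint torques, N m; "tool_pos": TCP position; "ee_rot": TCP orientation; "wrist_force": force on the tool from outside, world axes, zero at the start; "wrist_torque": the same for the moment, N m; "width": finger opening in m.
Only numpy, scipy, OpenCV 4.12 (cv2) and the standard library are available. Lean on these libraries where they do the work, as an engineer would, in place of code of your own. Each camera call takes 0.05 s, during which the arm holds its last target. There are 200 camera calls.

### The job

Store the necked test bar in the dry box: swing the cam lever right over to its far stop so that the trap flap is held open, push the necked bar along the deck and off the ledge, without lifting it, so that it drops down the chute into the box, then swing the lever back so that the flap shuts. The straight bar must not go down the chute; if it lies in the way, first lay it aside flat on the deck or the bench. Do not knock the beaker, the bottle or the measuring cylinder.

Things in the scene. Friction and masses are not known exactly. Their poses are not given: they have to be found in the camera images.
- dry_box: the dry box, fixed to the bench: a clear box, 136 mm wide and 315 mm long, with a flat dark steel deck on top. Origin on the bench, right under the middle of the ledge. Own axes: z up, y along the box to the robot's left, x away from the robot. The deck's top is at z = 130 mm, from y = 0 (the ledge) to y = +225 mm (open end), with a curb 8 mm high along each long side (inner faces x = -62 and +62 mm).
- ledge (a point): middle of the ledge: the right-hand edge of the deck, from which the bar is to fall, on the deck's top; same axes as the dry box
- mouth (a point): middle of the chute's mouth, level with the deck: open from the ledge (38 mm to the left) to 38 mm to the right, 124 mm wide between two cheeks; cheeks and the right-hand end wall (44 to 48 mm to the right, with a 68 mm wide notch for the cam) rise 24 mm above the deck. The steep chute below leads back under the deck.
- box_floor (a point): a point on the floor of the box, 10 mm above the bench, where the chute ends: the box is 124 mm wide inside and its floor runs on below the deck
- flap (a joint): angle of the trap flap (rad) in the mouth, hinged along the side of the mouth away from the ledge, its top 6 mm below the deck: 0 shut, about 0.88 held open by the cam (its ledge-side edge swung down, so that it forms the top of the chute). A spring keeps it shut; a bar pushed onto it while shut stays lying on it.
- cam (a joint): angle of the cam lever (rad), growing clockwise seen from above: 0 at one stop, 2.35 at the far stop. From 0.35 on the cam pushes the flap's sprung follower; its high point is at 2.25, and at the far stop it stays by itself. Let go half-way, it may spring back. A push of about 2 N at the grip turns it. Brought back below 0.35, the flap is fully shut.
- cam_shaft (a point): a point on the upright axis of the cam, at the height of the lever grip's middle; it lies 106 mm to the right of the ledge, on the box's centre line (x = 0, y = -106 mm of the box)
- lever_grip (a point): middle of the lever's grip: an upright black pin, diameter 16 mm, from 158 to 202 mm above the bench, 65 mm out from the cam's axis. The flat lever below it (16 mm wide) has its underside at 154 mm. At angle 0 the lever points 22.7 degrees from the box's +x towards its -y axis; at 2.35, 22.7 degrees from -x towards -y: it swings round by -y.
- necked_bar_mid (a point): centre of the necked bar (tensile test bar): aluminium, 100 mm long (its x axis), 16 mm high (z), 120 g; two heads 28 mm long and 36 mm wide (y), and a narrow waist between them 44 mm long and 20 mm wide. It lies on the deck, roughly parallel with the ledge.
- straight_bar_mid (a point): centre of the straight bar: plain rectangular aluminium, 100 mm long (its x axis), 30 mm wide (y), 16 mm high (z), 130 g. It lies on the deck roughly parallel with the necked bar, either nearer to the ledge than that or behind it.
- beaker_mid (a point): middle of a 100 ml glass beaker, 52 mm in diameter, 68 mm high, standing on the bench behind the box
- bottle_mid (a point): middle of a white wide-mouth bottle, 62 mm in diameter, 128 mm high, standing on the bench near the open end of the deck
- cylinder_mid (a point): middle of a measuring cylinder, 194 mm high, tube 30 mm in diameter, foot 60 mm wide, standing on the bench close to the cam end of the box
Not all that is in view belongs to the job. Leave any red look-alike of the part that bears straight_bar_mid alone.

How it is judged:
On the way, in this order (a step that is already met when the one before it is completed fails the run):
1. the cam lever is at its far stop and the flap is held open, with the necked bar still on the deck (value of joint cam above 2.2 rad and value of joint flap above 0.8 rad and z of necked_bar_mid in the frame of dry_box above 0.13 m), for 0.2 s.
2. the necked bar has dropped down the chute into the box (z of necked_bar_mid in the frame of dry_box below 0.06 m and y of necked_bar_mid in the frame of dry_box between -0.07 and 0.22 m and x of necked_bar_mid in the frame of dry_box between -0.06 and 0.06 m), for 0.2 s.
At the end, for the whole second after the job is handed in: The necked bar lies in the dry box (its centre inside the walls and less than 60 mm above the bench), the flap is shut again (less than 0.06 rad), and the straight bar lies flat (within 0.1 rad) on the deck or on the bench outside the box (all of step 2 and value of joint flap below 0.06 rad and height (world z) of straight_bar_mid above 0 m and angle between straight_bar_mid's own z axis and vertical below 0.1 rad and ((z of straight_bar_mid in the frame of dry_box above 0.13 m and y of straight_bar_mid in the frame of dry_box above 0 m) or x of straight_bar_mid in the frame of dry_box below -0.07 m or x of straight_bar_mid in the frame of dry_box above 0.07 m or y of straight_bar_mid in the frame of dry_box below -0.09 m or y of straight_bar_mid in the frame of dry_box above 0.23 m)); the robot touches nothing.
It fails at once if the necked bar is lifted more than 25 mm off the deck (z of necked_bar_mid in the frame of dry_box above 0.163 m).
It fails at once if the straight bar goes into the mouth of the chute (z of straight_bar_mid in the frame of dry_box below 0.125 m and x of straight_bar_mid in the frame of dry_box between -0.06 and 0.06 m and y of straight_bar_mid in the frame of dry_box between -0.08 and 0.22 m).
It fails at once if the beaker, the bottle or the measuring cylinder is knocked (shifted more than 15 mm or tipped) (distance of any of beaker_mid, bottle_mid, cylinder_mid from where it was at the start of the episode above 0.015 m or angle between any of beaker_mid, bottle_mid, cylinder_mid's own z axis and vertical above 0.3 rad).
It also fails if it takes over 64 s, if anything falls off the work surface, if the arm or the gripper's body presses on something with over 40 N, if the wrist force passes 120 N, or if a joint passes its speed limit or range.

## Working session

There is one attempt and no reset: what is moved stays moved. The work goes in short steps, Python scripts to look and compute and a tool call to move; the robot and the scene stay as the last step left them, time stands still between calls to the robot, and variables do not carry over. Pictures are saved under pics/ and viewed, about 8 in all and at most 12, crops included, and the job is handed in when it is done.

Besides the shell and the picture viewer there is one more tool, called after "Emit:" in YAML: its name, and indented under it one key for each argument. carry_out: Moves the arm, as the interface text tells. Its arguments: {"type":"object","properties":{"targets":{"type":"array","items":{"type":"array","items":{"type":"number"}}}},"required":["targets"]}

```bash
mkdir -p pics
cat > h.py <<'E'
import numpy as np, cv2
from bench import robot
def snap(n,f):
    s=robot.snapshot(n); cv2.imwrite('pics/'+f+'.png',s['image'][:,:,::-1]); np.savez('pics/'+f+'.npz',K=s['camera_matrix'],D=np.array(s['distortion']),P=s['pose']); return s
def load(f): 
    d=np.load('pics/'+f+'.npz'); return d['K'],d['D'],d['P']
def ray(f,px,z):
    K,D,P=load(f); u=cv2.undistortPoints(np.array(px,float).reshape(-1,1,2),K,D)[:,0]
    d=np.c_[u[:,0],-u[:,1],-np.ones(len(u))]@P[:3,:3].T; o=P[:3,3]
    return o+d*((z-o[2])/d[:,2])[:,None]
def proj(f,X):
    K,D,P=load(f); c=(np.array(X,float).reshape(-1,3)-P[:3,3])@P[:3,:3]; c=c*[1,-1,-1]
    return cv2.projectPoints(c,np.zeros(3),np.zeros(3),K,D)[0][:,0]
E
python3 - <<'E'
from h import *
for n in('top','scene'): snap(n,n+'0')
a=cv2.imread('pics/top0.png');b=cv2.imread('pics/scene0.png')
cv2.imwrite('pics/top0b.png',cv2.resize(a,(800,600)))
o=robot.get_obs();print(o['time'],o['tool_pos'],o['ee_rot'],o['width'])
print(load('top0')[2],load('scene0')[2])
E
```

```text
0.1 [0.15856638 0.52612616 0.20440893] [-1.65720573  1.56876214 -1.9499755 ] 0.09354685797209732
[[-0.01265367  0.98365786 -0.17960261  0.29684356]
 [-0.99985244 -0.01453407 -0.00915771 -0.05822917]
 [-0.01161841  0.17946023  0.98369662  1.37888466]
 [ 0.          0.          0.          1.        ]] [[ 0.6823562   0.54100286 -0.49163596 -0.05866656]
 [-0.73100919  0.5086116  -0.45490637 -0.5831656 ]
 [ 0.00394611  0.66979859  0.74253234  1.05075765]
 [ 0.          0.          0.          1.        ]]
```

View pics/top0b.png

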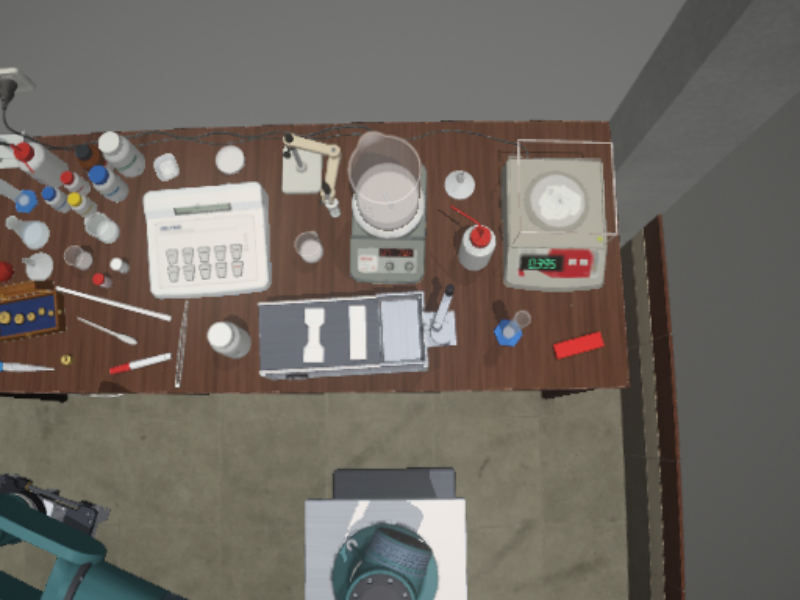

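View pics/scene0.png

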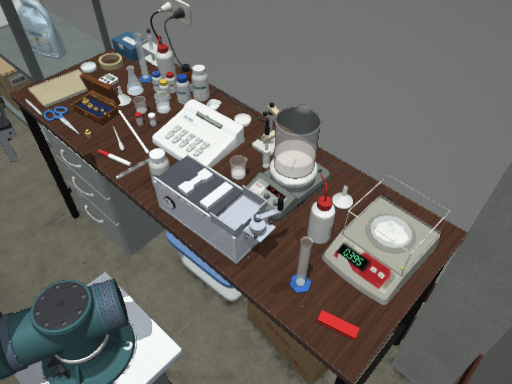

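The scene is clear: the straight bar (357,332) lies nearer the ledge, with the necked bar (314,335) behind it. The lever points away from the robot (447,293), and the cylinder is at (508,333) right of the cam. I'll zoom in to get coordinates.

Run:
```python
from h import *
a=cv2.imread('pics/top0.png')[175:250,125:350]
c=cv2.resize(a,None,fx=3.5,fy=3.5,interpolation=cv2.INTER_CUBIC)
cv2.imwrite('pics/c1.png',c);print(c.shape, load('top0')[0])
```

```text
(262, 788, 3) [[435.47332937   0.         258.64599702]
 [  0.         435.47332937 192.31324112]
 [  0.           0.           1.        ]]
```

View pics/c1.png

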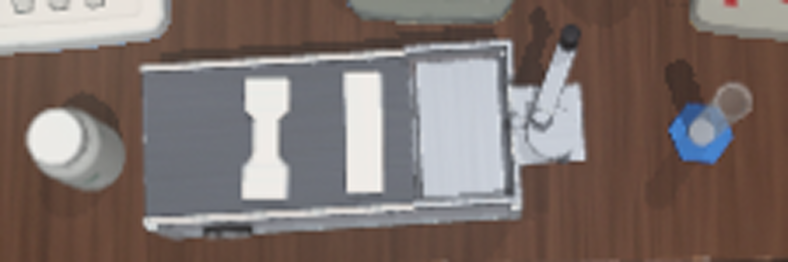

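```bash
cat > fit.py <<'E'
from h import *
from scipy.optimize import least_squares
def o(p): return np.array(p,float)/3.5+[125,175]
a=np.radians(22.7)
M=np.array([[.068,.225,.138],[-.068,.225,.138],[.068,-.048,.154],[-.068,-.048,.154],[.065*np.cos(a),-.106-.065*np.sin(a),.202]])
px=o([[142,67],[147,220],[511,42],[521,207],[570,35]])
def W(p,X): c,s=np.cos(p[2]),np.sin(p[2]); return np.c_[p[0]+c*X[:,0]-s*X[:,1],p[1]+s*X[:,0]+c*X[:,1],X[:,2]]
r=least_squares(lambda p:(proj('top0',W(p,M))-px).ravel(),[.5,0,0]); p=r.x
print(p,np.degrees(p[2]),r.fun.reshape(-1,2)*3.5); np.save('box.npy',p)
def toB(X): c,s=np.cos(p[2]),np.sin(p[2]); d=X[:,:2]-p[:2]; return np.c_[d@[c,s],d@[-s,c]]
print('necked corners box',toB(ray('top0',o([[245,78],[290,78],[289,199],[242,199]]),.146)).round(4))
print('straight',toB(ray('top0',o([[345,72],[382,72],[383,192],[346,192]]),.146)).round(4))
print('ledge',toB(ray('top0',o([[415,130]]),.13)))
print('cyl top',toB(ray('top0',o([[733,102]]),.194)),'foot',toB(ray('top0',o([[700,135]]),.005)),ray('top0',o([[700,135]]),.005))
print('bottle top',toB(ray('top0',o([[55,137]]),.128)))
print('shaft world',W(p,np.array([[0,-.106,.18]])),'grip',W(p,M[4:]),'end',W(p,M[4:]*[-1,1,1]))
print('axes')
E
python3 fit.py
```

```text
[ 0.46654736 -0.01625786  0.04537131] 2.5995842898890267 [[ 16.22171317  -2.92886869]
 [ 15.24666623   7.10638812]
 [-26.02962796  -1.08545917]
 [-25.89772075  -0.31194785]
 [ 20.8445652   -2.02338245]]
necked corners box [[ 0.0504  0.1512]
 [ 0.0482  0.114 ]
 [-0.0514  0.1187]
 [-0.0493  0.1571]]
straight [[ 0.0505  0.0684]
 [ 0.0487  0.038 ]
 [-0.0501  0.042 ]
 [-0.0484  0.072 ]]
ledge [[0.00126863 0.01397293]]
cyl top [[-0.00051015 -0.23982406]] foot [[-0.00167859 -0.23980311]] [[ 0.47574695 -0.25589032  0.005     ]]
bottle top [[0.01303112 0.31638116]]
shaft world [[ 0.47135507 -0.12214878  0.18      ]] grip [[ 0.53239604 -0.1444871   0.202     ]] end [[ 0.41258951 -0.14992661  0.202     ]]
axes
```

```bash
sed -i 's/-.048,.154/-.086,.154/g' fit.py; python3 fit.py
```

```text
[ 0.46576259 -0.00072551  0.03596472] 2.0606267607717164 [[-1.41801317 -4.26881074]
 [-4.26222972  5.65305249]
 [ 2.17740571 -1.68418387]
 [ 1.24529131 -0.8315055 ]
 [ 1.98490637  0.73077368]]
necked corners box [[ 0.0492  0.1361]
 [ 0.0474  0.0989]
 [-0.0523  0.1026]
 [-0.0505  0.141 ]]
straight [[ 0.0501  0.0533]
 [ 0.0485  0.0229]
 [-0.0503  0.0259]
 [-0.0488  0.056 ]]
ledge [[ 0.00136291 -0.00156628]]
cyl top [[ 0.00197153 -0.25536878]] foot [[ 0.00080295 -0.25535881]] [[ 0.47574695 -0.25589032  0.005     ]]
bottle top [[0.01028029 0.30093921]]
shaft world [[ 0.46957403 -0.10665697  0.18      ]] grip [[ 0.53040217 -0.12956848  0.202     ]] end [[ 0.41054977 -0.1338808   0.202     ]]
axes
```

Run:
```python
from h import *
from scipy.spatial.transform import Rotation as R
f=lambda x,y,z: ray('top0',[[x/1.5625,y/1.5625]],z).round(3)[0]
print('vessel top centre',f(385,166,.25),'near edge',f(385,205,.25),f(385,235,.06),'scale front',f(390,282,.05))
print('washbottle cap',f(481,236,.18),'base',f(476,265,.0))
print('beaker',f(309,247,.03),'smallfunnel')
for h in(.2,.25,.3,.35):print(h,f(385,133,h),f(385,208,h))
o=robot.get_obs();r=R.from_euler('xyz',o['ee_rot']).as_matrix();print(r.round(3),np.degrees(np.arctan2(r[1,1],r[0,1])))
p=np.load('box.npy');c,s=np.cos(p[2]),np.sin(p[2])
for n,b in dict(necked=(-.0015,.1197),straight=(0,.0395)).items(): print(n,p[:2]+[c*b[0]-s*b[1],s*b[0]+c*b[1]])
```

```text
vessel top centre [ 0.744 -0.017  0.25 ] near edge [ 0.672 -0.017  0.25 ] [ 0.672 -0.009  0.06 ] scale front [ 0.577 -0.018  0.05 ]
washbottle cap [ 0.633 -0.189  0.18 ] base [ 0.621 -0.196  0.   ]
beaker [0.658 0.148 0.03 ] smallfunnel
0.2 [ 0.83  -0.016  0.2  ] [ 0.683 -0.015  0.2  ]
0.25 [ 0.807 -0.017  0.25 ] [ 0.667 -0.017  0.25 ]
0.3 [ 0.784 -0.019  0.3  ] [ 0.65  -0.018  0.3  ]
0.35 [ 0.762 -0.021  0.35 ] [ 0.634 -0.02   0.35 ]
[[-0.001  0.289  0.957]
 [-0.002  0.957 -0.289]
 [-1.    -0.002 -0.   ]] 73.22553763735668
necked [0.45995951 0.11884315]
straight [0.46434229 0.03874895]
```

Emit:
carry_out:
  targets:
    - [0.47, 0, -2.92, 3.33, 0]
    - [0.47, 0, -2.92, 3.33, 0]
    - [0.47, 0, -2.92, 3.33, 0]
    - [0.47, 0, -2.92, 3.33, 0]
    - [0.47, 0, -2.92, 3.33, 0]
    - [0.47, 0, -2.92, 3.33, 0]
    - [0.47, 0, -2.92, 3.33, 0]
    - [0.47, 0, -2.92, 3.33, 0]
    - [0.47, 0, -2.92, 3.33, 0]
    - [0.47, 0, -2.92, 3.33, 0]
    - [0.47, 0, -2.92, 3.33, 0]
    - [0.47, 0, -2.92, 3.33, 0]
    - [0.47, 0, -2.92, 3.33, 0]
    - [0.47, 0, 0, 0, -5.8]
    - [0.47, 0, 0, 0, -5.8]
    - [0.47, 0, 0, 0, -5.8]
    - [0.47, 0, 0, 0, 0]
    - [0.47, 0, 0, 0, 0]

```text
time: 1.9
tool_pos: [0.4634, 0.0383, 0.2051]
ee_rot: [2.97, 1.57, 2.979]
wrist_force: [-0.8, 0.3, -0.1]
width: 0.0503
```

```bash
cat > st.py <<'E'
from h import *
from scipy.spatial.transform import Rotation as R
def st():
    o=robot.get_obs();r=R.from_euler('xyz',o['ee_rot']).as_matrix()
    print('t',round(o['time'],2),'pos',o['tool_pos'].round(4),'x',r[:,0].round(3),'psi',np.degrees(np.arctan2(r[1,1],r[0,1])).round(2),'w',round(o['width'],4),'F',np.round(o['wrist_force'],1),'q',np.round(o['joint_positions'],2))
st()
E
python3 - <<'E'
from st import *
snap('wrist','w1')
p=np.load('box.npy');c,s=np.cos(p[2]),np.sin(p[2])
im=cv2.imread('pics/w1.png')
for x,y,z in [(0,0,.13),(.05,0,.13),(-.05,0,.13),(.06,.225,.13),(.03,.0395,.146),(-.03,.0395,.146),(.03,.1197,.146),(-.03,.1197,.146)]:
    q=proj('w1',[[p[0]+c*x-s*y,p[1]+s*x+c*y,z]])[0]; print(q.round(0)); cv2.circle(im,(int(q[0]),int(q[1])),3,(0,0,255),1)
cv2.imwrite('pics/w1m.png',im)
E
```

```text
t 1.9 pos [0.4634 0.0383 0.2051] x [-0.001  0.    -1.   ] psi 90.51 w 0.0503 F [-0.8  0.3 -0.1] q [-0.04 -0.1   1.56  0.    1.68 -1.62]
[220. 200.]
[223. 245.]
[216. 149.]
[431. 247.]
[260. 233.]
[258. 172.]
[342. 231.]
[346. 170.]
```

View pics/w1m.png

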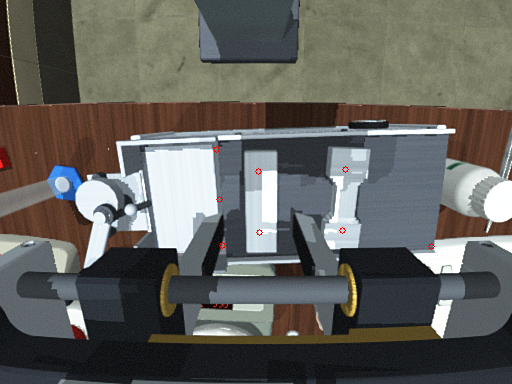

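The wrist view matches the fit: the straight bar is centred at (261,200), between the fingers, and the necked bar is clear at (345,200). I'll descend and grip.

Emit:
carry_out:
  targets:
    - [0.47, 1.8, 0, 0, 0]
    - [0.47, 1.8, 0, 0, 0]
    - [0.47, 1.8, 0, 0, 0]
    - [0.47, 1.2, 0, 0, 0]
    - [0.47, 0.6, 0, 0, 0]
    - [0.47, 0, 0, 0, 0]
    - [1, 0, 0, 0, 0]
    - [1, 0, 0, 0, 0]
    - [1, 0, 0, 0, 0]
    - [1, 0, 0, 0, 0]
    - [1, 0, 0, 0, 0]
    - [1, 0, 0, 0, 0]

```text
time: 3.15
tool_pos: [0.4643, 0.0386, 0.1345]
ee_rot: [0.332, 1.569, 0.343]
wrist_force: [0.3, 2.9, 4.5]
width: 0.0294
```

```bash
python3 st.py
```

```text
t 3.15 pos [0.4643 0.0386 0.1345] x [ 0.002  0.001 -1.   ] psi 90.63 w 0.0294 F [0.3 2.9 4.5] q [-0.04 -0.08  1.68  0.    1.54 -1.62]
```

Emit:
carry_out:
  targets:
    - [1, -1, 0, 0, 0]
    - [1, -2, 0, 0, 0]
    - [1, -2, 0, 0, 0]
    - [1, 0, 1.5, 0, 0]
    - [1, 0, 3, -0.1, 0]
    - [1, 0, 3, -0.1, 0]
    - [1, 0, 3, -0.1, 0]
    - [1, 0, 3, -0.2, 0]
    - [1, 0, 1.2, 0, 0]
    - [1, 0, 0, 0, 0]
    - [1, 2, 0, 0, 0]
    - [1, 2, 0, 0, 0]
    - [1, 0.5, 0, 0, 0]
    - [1, 0.4, 0, 0, 0]
    - [1, 0, 0, 0, 0]
    - [0.55, 0, 0, 0, 0]
    - [0.55, 0, 0, 0, 0]
    - [0.55, 0, 0, 0, 0]

```text
time: 4.95
tool_pos: [0.4576, 0.1852, 0.1353]
ee_rot: [0.278, 1.569, 0.289]
wrist_force: [-0.0, 0.1, -1.2]
width: 0.0421
```

```bash
python3 st.py
```

```text
t 4.95 pos [0.4576 0.1852 0.1353] x [ 0.002  0.    -1.   ] psi 90.62 w 0.0421 F [-0.   0.1 -1.2] q [ 0.27 -0.01  1.62  0.    1.54 -1.31]
```

Emit:
carry_out:
  targets:
    - [0.5, -2, 0, 0, 0]
    - [0.5, -4, 0, 0, 0]
    - [0.5, -4, 0, 0, 0]
    - [0.5, 0, -3.5, 0.8, 0]
    - [0.5, 0, -4, 0.9, 0]
    - [0.5, 0, -4, 0.9, 0]
    - [0.5, 0, -4, 0.9, 0]
    - [0.5, 0, -4, 0.9, 0]
    - [0.5, 0, -4, 0.9, 0]
    - [0.5, 0, -4, 0.9, 0]
    - [0.5, 0, -4, 0.8, 0]
    - [0.5, 0, 0, 0, 7.07]
    - [0.5, 0, 0, 0, 7.07]
    - [0.5, 0, 0, 0, 7.07]
    - [0.5, 0, 0, 0, 0]
    - [0.5, 0, 0, 0, 0]

```text
time: 6.55
tool_pos: [0.5306, -0.129, 0.2347]
ee_rot: [0.185, 1.57, -0.172]
wrist_force: [0.4, 0.3, -0.3]
width: 0.0477
```

Run:
```python
from st import *
snap('wrist','w2');snap('top','t2')
p=np.load('box.npy');c,s=np.cos(p[2]),np.sin(p[2])
im=cv2.imread('pics/w2.png')
a=np.radians(22.7)
for x,y,z in [(.065*np.cos(a),-.106-.065*np.sin(a),.202),(0,-.106,.154)]:
    q=proj('w2',[[p[0]+c*x-s*y,p[1]+s*x+c*y,z]])[0]; print(q.round(0)); cv2.circle(im,(int(q[0]),int(q[1])),4,(0,0,255),1)
t=cv2.imread('pics/t2.png')[175:250,125:350]
cv2.imwrite('pics/w2m.png',np.vstack([im,cv2.resize(t,(512,171),interpolation=cv2.INTER_CUBIC)]))
```

```text
t 6.55 pos [ 0.5306 -0.129   0.2347] x [ 0. -0. -1.] psi 69.57 w 0.0477 F [ 0.4  0.3 -0.3] q [-0.34  0.07  1.33  0.    1.74 -1.56]
[258. 211.]
[259. 131.]
```

View pics/w2m.png

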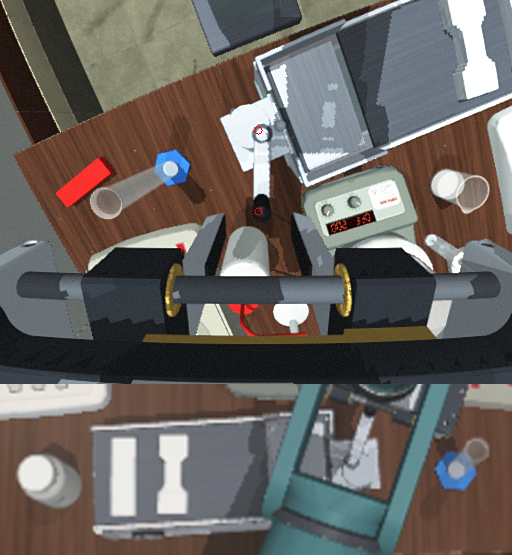

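The pin is exactly where predicted (260,211), centred between the fingers. The straight bar lies flat behind the necked bar.

Emit:
carry_out:
  targets:
    - [0.5, 1.5, 0, 0, 0]
    - [0.5, 2, 0, 0, 0]
    - [0.5, 2, 0, 0, 0]
    - [0.5, 1, 0, 0, 0]
    - [0.5, 0.3, 0, 0, 0]
    - [1, 0, 0, 0, 0]
    - [1, 0, 0, 0, 0]
    - [1, 0, 0, 0, 0]
    - [1, 0, 0, 0, 0]
    - [1, 0, 0, 0, 0]
    - [1, 0, 0, 0, 0]
    - [1, 0, 0, 0, 0]

```text
time: 7.85
tool_pos: [0.5311, -0.1291, 0.1674]
ee_rot: [0.196, 1.569, -0.164]
wrist_force: [1.4, 0.5, 3.3]
width: 0.015
```

```bash
python3 st.py
```

```text
t 7.85 pos [ 0.5311 -0.1291  0.1674] x [ 0.002 -0.    -1.   ] psi 69.42 w 0.015 F [1.4 0.5 3.3] q [-0.34  0.09  1.44  0.    1.61 -1.55]
```

Emit:
carry_out:
  targets:
    - [1, 0, -0.846, -0.055, 7.48]
    - [1, 0, -0.846, -0.055, 7.48]
    - [1, 0, -0.846, -0.055, 7.48]
    - [1, 0, -0.846, -0.055, 7.48]
    - [1, 0, -0.846, -0.055, 7.48]
    - [1, 0, -0.846, -0.055, 7.48]
    - [1, 0, -0.846, -0.055, 7.48]
    - [1, 0, -0.846, -0.055, 7.48]
    - [1, 0, -0.846, -0.055, 7.48]
    - [1, 0, -0.846, -0.055, 7.48]
    - [1, 0, -0.846, -0.055, 7.48]
    - [1, 0, -0.846, -0.055, 7.48]
    - [1, 0, -0.846, -0.055, 7.48]
    - [1, 0, -0.846, -0.055, 7.48]
    - [1, 0, -0.846, -0.055, 7.48]
    - [1, 0, -0.846, -0.055, 7.48]
    - [1, 0, -0.846, -0.055, 7.48]
    - [1, 0, -0.846, -0.055, 7.48]
    - [1, 0, 0, 0, 0]
    - [1, 0, 0, 0, 0]

```text
time: 9.85
tool_pos: [0.4173, -0.1314, 0.1672]
ee_rot: [2.919, 1.554, 0.213]
wrist_force: [18.4, 4.8, -4.7]
width: 0.0154
```

```bash
python3 st.py
```

```text
t 9.85 pos [ 0.4173 -0.1314  0.1672] x [ 0.017  0.004 -1.   ] psi -65.07 w 0.0154 F [18.4  4.8 -4.7] q [-0.44 -0.17  1.69  0.01  1.6   0.69]
```

Emit:
carry_out:
  targets:
    - [0.5, 0, 0, 0, 0]
    - [0.5, 0, 0, 0, 0]
    - [0.5, 0, 0, 0, 0]
    - [0.5, 0, 0, 0, 0]
    - [0.5, -1, 0, 0, 0]
    - [0.5, -3, 0, 0, 0]
    - [0.5, -4, 0, 0, 0]
    - [0.5, 0, 0, 0, 0]
    - [0.5, 0, 0, 0, 0]

```text
time: 10.75
tool_pos: [0.4112, -0.1339, 0.2482]
ee_rot: [2.254, 1.567, -0.455]
wrist_force: [0.1, 0.4, -0.9]
width: 0.0467
```

Run:
```python
from st import *
snap('wrist','w3')
p=np.load('box.npy');c,s=np.cos(p[2]),np.sin(p[2])
im=cv2.imread('pics/w3.png')
a=np.radians(22.7)
for x,y,z in [(-.065*np.cos(a),-.106-.065*np.sin(a),.202),(0,-.106,.154)]:
    q=proj('w3',[[p[0]+c*x-s*y,p[1]+s*x+c*y,z]])[0]; print(q.round(0)); cv2.circle(im,(int(q[0]),int(q[1])),4,(0,0,255),1)
snap('scene','s3')
t=cv2.imread('pics/s3.png')[150:265,140:330]
cv2.imwrite('pics/w3m.png',np.vstack([cv2.resize(im[:300],(512,300)),cv2.resize(t[:,:],(512,290),interpolation=cv2.INTER_CUBIC)]))
```

```text
t 10.75 pos [ 0.4112 -0.1339  0.2482] x [ 0.003 -0.001 -1.   ] psi -65.24 w 0.0467 F [ 0.1  0.4 -0.9] q [-0.45 -0.18  1.55 -0.    1.78  0.69]
[258. 205.]
[257. 129.]
```

View pics/w3m.png

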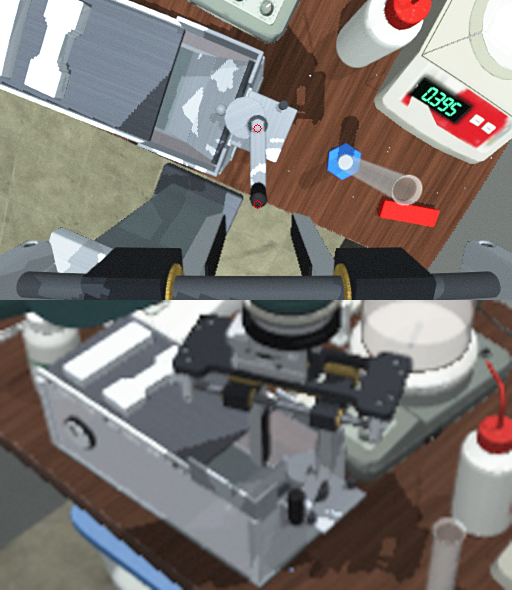

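The lever lies on the predicted far-stop direction (258,200) and the flap is down. Next I'll straddle the gap behind the necked bar with the open fingers, so they push on both heads.

Emit:
carry_out:
  targets:
    - [0.36, 0, 0, 0, -8.41]
    - [0.36, 0, 0, 0, -8.41]
    - [0.36, 0, 0, 0, -8.41]
    - [0.36, 0, 0, 0, -8.41]
    - [0.36, 0, 0, 0, -8.41]
    - [0.36, 0, 0, 0, -8.41]
    - [0.36, 0, 0, 0, -8.41]
    - [0.36, 0, 0, 0, -8.43]
    - [0.36, 0, 0.834, -4.09, 0]
    - [0.36, 0, 0.834, -4.09, 0]
    - [0.36, 0, 0.834, -4.09, 0]
    - [0.36, 0, 0.834, -4.09, 0]
    - [0.36, 0, 0.834, -4.09, 0]
    - [0.36, 0, 0.834, -4.09, 0]
    - [0.36, 0, 0.834, -4.09, 0]
    - [0.36, 5, 0, 0, 0]
    - [0.36, 2, 0, 0, 0]
    - [0.36, 0, 0, 0, 0]
    - [0.36, 0, 0, 0, 0]

```text
time: 12.75
tool_pos: [0.4581, 0.1546, 0.1758]
ee_rot: [-1.445, 1.569, -2.98]
wrist_force: [1.0, -0.1, 0.7]
width: 0.0602
```

Run:
```python
from st import *
snap('wrist','w4');snap('top','t4')
p=np.load('box.npy');c,s=np.cos(p[2]),np.sin(p[2])
im=cv2.imread('pics/w4.png')
for y in(0.139,.171):
  for x in(-.036,.036):
    q=proj('w4',[[p[0]+c*x-s*y,p[1]+s*x+c*y,.146]])[0]; cv2.circle(im,(int(q[0]),int(q[1])),3,(0,0,255),1)
t=cv2.imread('pics/t4.png')[175:250,125:350]
cv2.imwrite('pics/w4m.png',np.vstack([im,cv2.resize(t,(512,171),interpolation=cv2.INTER_CUBIC)]))
```

```text
t 12.75 pos [0.4581 0.1546 0.1758] x [-0.002 -0.    -1.   ] psi 2.07 w 0.0602 F [ 1.  -0.1  0.7] q [ 0.21 -0.05  1.57  0.    1.62  0.17]
```

View pics/w4m.png

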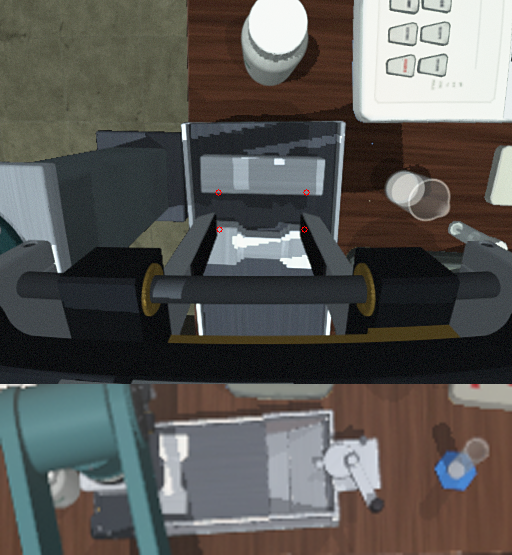

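Emit:
carry_out:
  targets:
    - [0.36, 1.5, 0, 0, 0]
    - [0.36, 1.5, 0, 0, 0]
    - [0.36, 0.8, 0, 0, 0]
    - [0.36, 0.3, 0, 0, 0]
    - [0.36, 0, 0, 0, 0]
    - [0.36, 0, 0, 0.5, 0]
    - [0.36, 0, 0, 0.7, 0]
    - [0.36, 0, 0, 0.8, 0]
    - [0.36, 0, 0, 0.8, 0]
    - [0.36, 0, 0, 0.8, 0]
    - [0.36, 0, 0, 0.8, 0]
    - [0.36, 0, 0, 0.8, 0]
    - [0.36, 0, 0, 0.8, 0]
    - [0.36, 0, 0, 0.8, 0]

```text
time: 14.25
tool_pos: [0.4611, 0.0861, 0.1354]
ee_rot: [-2.419, 1.571, 2.33]
wrist_force: [0.6, 0.9, 1.2]
width: 0.06
```

```bash
python3 st.py
```

```text
t 14.25 pos [0.4611 0.0861 0.1354] x [-0.  0. -1.] psi 2.07 w 0.06 F [0.6 0.9 1.2] q [ 0.06 -0.07  1.67  0.    1.54  0.03]
```

Emit:
carry_out:
  targets:
    - [0.36, 0, 0, 0.7, 0]
    - [0.36, 0, 0, 0.7, 0]
    - [0.36, 0, 0, 0.7, 0]
    - [0.36, 0, 0, 0.7, 0]
    - [0.36, 0, 0, 0.7, 0]
    - [0.36, 0, 0, 0.7, 0]
    - [0.36, 0, 0, 0.7, 0]
    - [0.36, 0, 0, 0.7, 0]
    - [0.36, 0, 0, 0.7, 0]
    - [0.36, 0, 0, 0.7, 0]
    - [0.36, 0, 0, 0.7, 0]
    - [0.36, 0, 0, 0.7, 0]
    - [0.36, 0, 0, 0.6, 0]
    - [0.36, 0, 0, 0, 0]
    - [0.36, 0, 0, 0, 0]
    - [0.36, 0, 0, 0, 0]
    - [0.36, 0, 0, 0, 0]

```text
time: 15.95
tool_pos: [0.4643, -0.0029, 0.1355]
ee_rot: [2.977, 1.571, 1.443]
wrist_force: [-0.4, 0.1, -0.0]
width: 0.0603
```

Run:
```python
from st import *
snap('wrist','w5');snap('scene','s5')
t=cv2.imread('pics/s5.png')[150:265,140:330]
cv2.imwrite('pics/w5m.png',np.vstack([cv2.imread('pics/w5.png')[:300],cv2.resize(t,(512,300),interpolation=cv2.INTER_CUBIC)]))
```

```text
t 15.95 pos [ 0.4643 -0.0029  0.1355] x [ 0.  0. -1.] psi 2.1 w 0.0603 F [-0.4  0.1 -0. ] q [-0.13 -0.08  1.68  0.    1.54 -0.17]
```

View pics/w5m.png

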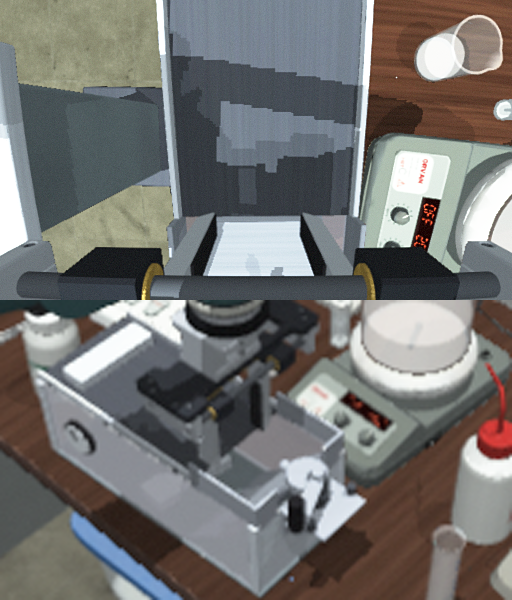

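The deck is clear of the necked bar and the straight bar hasn't moved. Next I'll rise and go back above the lever, looking down the chute from there.

Emit:
carry_out:
  targets:
    - [0.36, -3, 0, 0, 0]
    - [0.36, -4.5, 0, 0, 0]
    - [0.36, -4, 0, 0, 0]
    - [0.5, 0, -1.31, 3.16, 0]
    - [0.5, 0, -1.31, 3.16, 0]
    - [0.5, 0, -1.31, 3.16, 0]
    - [0.5, 0, -1.31, 3.16, 0]
    - [0.5, 0, 0, 0, 8.41]
    - [0.5, 0, 0, 0, 8.41]
    - [0.5, 0, 0, 0, 8.41]
    - [0.5, 0, 0, 0, 8.41]
    - [0.5, 0, 0, 0, 8.41]
    - [0.5, 0, 0, 0, 8.41]
    - [0.5, 0, 0, 0, 8.41]
    - [0.5, 0, 0, 0, 8.41]
    - [0.5, 0, 0, 0, 0]
    - [0.5, 0, 0, 0, 0]

```text
time: 17.75
tool_pos: [0.4166, -0.1313, 0.2505]
ee_rot: [-2.62, 1.571, 0.958]
wrist_force: [-1.3, -0.2, -0.4]
width: 0.0469
```

Run:
```python
from st import *
snap('wrist','w6');snap('top','t6')
im=cv2.imread('pics/w6.png')
t=cv2.imread('pics/t6.png')[175:250,125:350]
cv2.imwrite('pics/w6m.png',np.vstack([im,cv2.resize(t,(512,171),interpolation=cv2.INTER_CUBIC)]))
```

```text
t 17.75 pos [ 0.4166 -0.1313  0.2505] x [ 0.  0. -1.] psi -65.02 w 0.0469 F [-1.3 -0.2 -0.4] q [-0.44 -0.17  1.53  0.    1.78  0.7 ]
```

View pics/w6m.png

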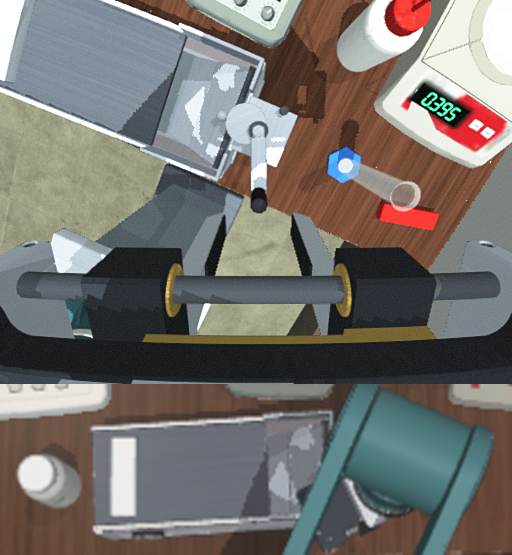

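The necked bar is gone from the deck and the mouth, and the pin at (259,204) is centred between the fingers. I'll grip it and swing the lever back.

Emit:
carry_out:
  targets:
    - [0.5, 2, 0, 0, 0]
    - [0.5, 3, 0, 0, 0]
    - [0.5, 2, 0, 0, 0]
    - [0.5, 1, 0, 0, 0]
    - [0.5, 0.3, 0, 0, 0]
    - [1, 0, 0, 0, 0]
    - [1, 0, 0, 0, 0]
    - [1, 0, 0, 0, 0]
    - [1, 0, 0, 0, 0]
    - [1, 0, 0, 0, 0]
    - [1, 0, 0, 0, 0]
    - [1, 0, 0, 0, 0]

```text
time: 19.05
tool_pos: [0.417, -0.1316, 0.1682]
ee_rot: [2.242, 1.569, -0.467]
wrist_force: [-0.1, -1.2, 3.4]
width: 0.0153
```

Emit:
carry_out:
  targets:
    - [1, 0, 0.807, -0.053, -7.48]
    - [1, 0, 0.807, -0.053, -7.48]
    - [1, 0, 0.807, -0.053, -7.48]
    - [1, 0, 0.807, -0.053, -7.48]
    - [1, 0, 0.807, -0.053, -7.48]
    - [1, 0, 0.807, -0.053, -7.48]
    - [1, 0, 0.807, -0.053, -7.48]
    - [1, 0, 0.807, -0.053, -7.48]
    - [1, 0, 0.807, -0.053, -7.48]
    - [1, 0, 0.807, -0.053, -7.48]
    - [1, 0, 0.807, -0.053, -7.48]
    - [1, 0, 0.807, -0.053, -7.48]
    - [1, 0, 0.807, -0.053, -7.48]
    - [1, 0, 0.807, -0.053, -7.48]
    - [1, 0, 0.807, -0.053, -7.48]
    - [1, 0, 0.807, -0.053, -7.48]
    - [1, 0, 0.807, -0.053, -7.48]
    - [1, 0, 0.807, -0.053, -7.48]
    - [1, 0, 0, 0, 0]

```text
time: 20.95
tool_pos: [0.534, -0.1266, 0.1684]
ee_rot: [0.295, 1.564, -0.06]
wrist_force: [6.4, 0.3, 1.8]
width: 0.0155
```

Emit:
carry_out:
  targets:
    - [0.5, 0, 0, 0, 0]
    - [0.5, 0, 0, 0, 0]
    - [0.5, 0, 0, 0, 0]
    - [0.5, 0, 0, 0, 0]
    - [0.5, -1, 0, 0, 0]
    - [0.5, -3, 0, 0, 0]
    - [0.5, -4, 0, 0, 0]
    - [0.5, -4, 0, 0, 0]
    - [0.5, 0, 0, 0, 0]
    - [0.5, 0, 0, 0, 0]

```text
time: 21.95
tool_pos: [0.5314, -0.1274, 0.2894]
ee_rot: [0.043, 1.567, -0.316]
wrist_force: [-0.0, -0.4, -0.1]
width: 0.0471
```

Run:
```python
from st import *
snap('wrist','w7');snap('scene','s7')
t=cv2.imread('pics/s7.png')[150:265,140:330]
cv2.imwrite('pics/w7m.png',np.vstack([cv2.imread('pics/w7.png')[:290],cv2.resize(t,(512,310),interpolation=cv2.INTER_CUBIC)]))
```

```text
t 21.95 pos [ 0.5314 -0.1274  0.2894] x [ 0.004 -0.001 -1.   ] psi 69.43 w 0.0471 F [-0.  -0.4 -0.1] q [-0.34  0.08  1.22  0.    1.84 -1.55]
```

View pics/w7m.png

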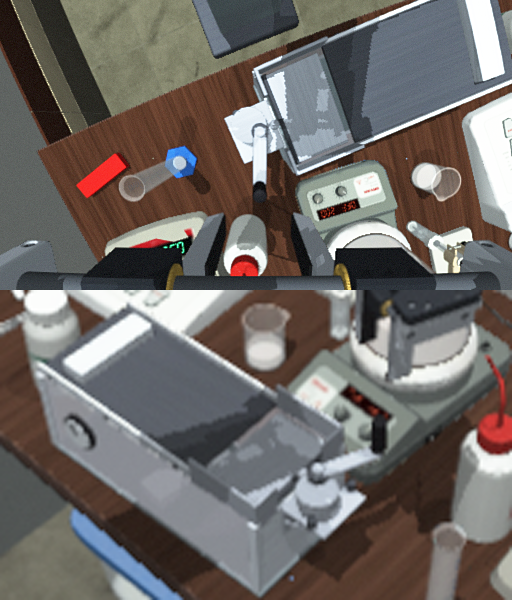

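Run:
```python
from h import *
a=cv2.imread('pics/scene0.png').astype(int);b=cv2.imread('pics/s7.png').astype(int)
d=np.clip(np.abs(b-a)*6,0,255).astype(np.uint8)[150:265,140:330]
c=np.clip((b[150:265,140:330]-90)*4,0,255).astype(np.uint8)
f=lambda x:cv2.resize(x,(490,296),interpolation=cv2.INTER_CUBIC)
cv2.imwrite('pics/d.png',np.vstack([f(d),f(c)]))
```

```text
(no output)
```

View pics/d.png

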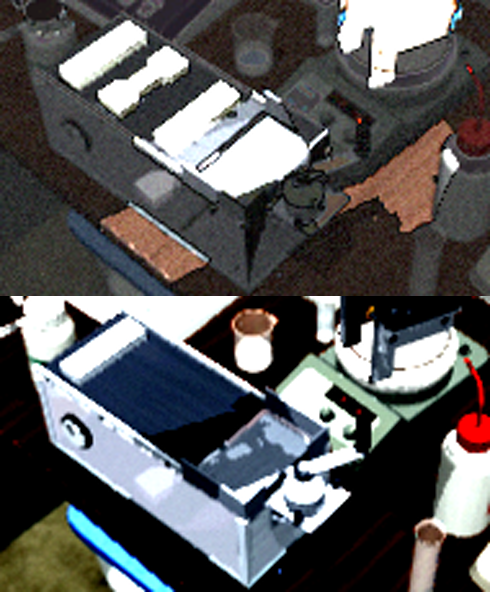

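Run:
```python
from h import *
p=np.load('box.npy');c,s=np.cos(p[2]),np.sin(p[2])
for z in(.018,.03,.05,.07):
    w=ray('scene0',[[140+155/2.58,150+185/2.58]],z)[0]; d=w[:2]-p[:2]; print(z,'box',[d@[c,s],d@[-s,c]])
```

```text
0.018 box [np.float64(-0.030739720532434695), np.float64(0.08487081306669916)]
0.03 box [np.float64(-0.03671548544626169), np.float64(0.07734055799557671)]
0.05 box [np.float64(-0.04667509363597333), np.float64(0.06479013287703914)]
0.07 box [np.float64(-0.056634701825684954), np.float64(0.05223970775850166)]
```

```bash
python3 -c "
from bench import robot
print(robot.close_job())"
```

```text
the job is handed in; nothing more can be done
None
```

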